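# Arm the bench welder's guarded switch

### The arm

A 7-joint arm with a two-finger parallel gripper is mounted at the origin on the work surface. World frame = base frame: x ahead of the robot, y to its left, z up, the work surface at z = 0. Lengths are in m, angles in degrees, forces in N, time in s.
With the tool pointing down it reaches from about 0.425 to 0.975 m from the base axis. Payload 16.7 kg.
Tool frame: the origin (TCP) lies midway between the tips of the shut fingers; the grasp point (between the pads) lies 19 mm behind it; z points along the fingers, y is the line along which they close (so a half turn about z gives the same grasp; the last joint's range is limited). The gripper opens to 85 mm and grips with 20 to 120 N. Pads are 22 mm wide; open, the fingers measure 114 mm over their backs; the gripper's body (76 mm by 85 mm) begins 54 mm behind the grasp point. The pads swing forward as they close: fully open they stand 13 mm farther back than shut.
Start: joints at [-75.716, 24.414, 4.234, 92.017, -1.954, 63.644, -3.845], TCP at [0.262, 0.622, 0.231] pointing down, gripper open.
Joint ranges: [-163.25, 163.25], [-28.42, 122.38], [-70.27, 78.77], [12.13, 141.07], [-58.53, 238.53], [9.26, 117.41], [-156.51, 156.51]. Speed limits (degrees/s): [108.29, 108.29, 136.94, 136.94, 172.46, 172.46, 172.46].

### API

Orientations are given as [roll, pitch, yaw] about the fixed x, y, z axes, in that order (R = Rz(yaw) Ry(pitch) Rx(roll)).
In Python, from cell import arm, camera, calibration, order gives the robot as it stands.
- The arm moves only by the tool move_arm, never from a script. Its argument "deltas" is a list of rows, each an object with "travel": the shift along the tool's x, y, z as a fraction of full scale, a list of three; "dr": the turn, a rotation vector about the tool's x, y, z as a fraction of full scale, a list of three. In form: [{"travel": [tx, ty, tz], "dr": [rx, ry, rz]}, ...]. A call has exactly 5 rows; each row shifts and turns the commanded pose from where the row before left it, along the tool's axes as they then stand; what a row does not reach is not made up. Full scale, the value 1, is 250 mm for a shift and 8 degrees for a turn. A row lasts 1/8 s, in which the tool goes at most 62.5 mm and 10.7 degrees, less where a joint would pass 70% of its speed; a pose out of reach is approached as far as the arm can. A call with a number of a shift or a turn outside -1 to 1 is refused whole. A call with a gripper value outside its range is refused whole. "gripper" is the gripper's target within -1 to 1 (shut at 1, half-way at 0, fully open at -1), set as the call begins (left out, the last holds). The fingers move at their own pace and stop on an object; "grip_force" is the grip in N (left out, the last holds). Time passes only in rows, so rows that do not move let the fingers close, or fill a call up. It gives the time, the measured TCP pose, the force, the opening and the grip force at its end, in the units of the state.
- arm.read_state(): the state, without advancing time (a new reading comes with each control period).
- camera(name): name is "scene" or "top" or "wrist"; returns the picture (384x512x3 uint8, blue, green, red); there is no depth.
- calibration(name): a dict with "K" (3x3 intrinsics, pixels), "k1" (the pictures are not rectified: a ray, as slopes to the right and down, at radius r is drawn at 1 + k1 r^2 times it, then the intrinsics apply), "T" (4x4, takes a point from camera to world coordinates). Camera axes: x right, y down, z forward; pixel columns grow to the right and rows downward; lengths in m; the calibration is good to about 2 mm. A picture is of the moment at which its call begins: read the wrist's pose just before it. calibration takes no time and is no camera call; for the wrist camera it gives the pose at the moment of the call.
- order.close_job(): hands the job in; it is judged then, once.
The state is a dict: "time": time; "joints": joint angles; "joint_velocities": joint speeds; "tau": joint torques, N m; "tool_pos": TCP position; "orientation": TCP orientation; "contact_force": force on the tool from outside, world axes, zero at the start; "ft_torque": the same for the moment, N m; "gripper_width": finger opening in m; "grip_force": force on a finger pad.
Only numpy, scipy, OpenCV 4.12 (cv2) and the standard library are available. Lean on these libraries where they do the work, as an engineer would, in place of code of your own. Each camera call takes 0.05 s, during which the arm holds its last target. There are 200 camera calls.

### The job

Arm the bench welder. On the switch box with the round pressure gauge on top, lift the sprung steel guard flap by its front tongue until it stands up by itself, push the toggle lever underneath sideways, fully over to the gauge's side, then tip the flap forward again and let it drop shut. Leave the flap of the other switch box, the one with the bar-shaped rotary knob, alone.

Things in the scene. Friction and masses are not known exactly. Their poses are not given: they have to be found in the camera images.
- gauge_box: Green box to operate, fixed, 92 (x -56 to 36) x 190 (y -65 to 125) x 60 mm high, round gauge 56 mm wide, 84 high at x 0, y 92. Origin: bench level below the flap's middle; x from front (robot side) to hinge, y to the gauge, z up; turned up to 15 deg. Walled well on top: inside x -46 to 26, y -55 to 55, floor z 60; walls to z 106, front wall (x -50 to -46) to z 90. All mm, box axes.
- gauge_guard (a joint): Angle of its steel flap, rad: 0 shut, 1.57 upright, stop 1.7. 118 mm wide, 3 thick, underside z 108 mm, hinge along y at x 30, z 108; reaches to x -50, then a tongue (y -20 to 20) overhangs the box front to x -78, free space below it. Tongue lifts up and over to +x. Spring and weight drop it shut from below 1.2; above 1.35 its stiff hinge holds it where left. Lifting takes 2 to 3 N at the tongue, tipping it back 1 N near its top.
- gauge_toggle (a joint): Angle of the toggle lever in the well, rad: 0 = leaning 0.5 rad away from the gauge (ball centre x -14, y -3, z 95 mm), 1.0 = leaning 0.5 rad to the gauge (ball centre x -14, y 33, z 95), stops at both. Starts 0 to 0.1. Steel rod 8 mm thick, pivot x -14, y 15, z 62, ball 16 mm wide. Stays where left; 1.3 N at the ball moves it.
- dial_guard (a joint): Angle, rad, of the like flap on the other box, which is the same but has a black bar-shaped rotary knob instead of the gauge. It is to stay shut (0).

How it is judged:
By the outcome, as a careful person would: the job done as asked, in the order asked, and still so for the second after the job is handed in, with the robot touching nothing.
It also fails if it takes over 48 s, if anything falls off the work surface, if the arm or the gripper's body presses on something with over 40 N, if the wrist force passes 120 N, or if a joint passes its speed limit or range.

## Working session

There is one attempt and no reset: what is moved stays moved. The work goes in short steps, Python scripts to look and compute and a tool call to move; the robot and the scene stay as the last step left them, time stands still between calls to the robot, and variables do not carry over. Pictures are saved under pics/ and viewed, at most 10 in all, crops included, and the job is handed in when it is done.

Besides the shell and the picture viewer there is one more tool, called as name([rows], argument=value, ...), one row to a line, values as JSON. move_arm: Moves the arm, as the interface text tells. Shift numbers are shares of 250 mm and turn numbers shares of 8 degrees, none past 1 either way. Its arguments: {"type":"object","properties":{"deltas":{"type":"array"},"gripper":{"type":"number"},"grip_force":{"type":"number"}},"required":["deltas"]}

```bash
mkdir -p pics; ls; python3 - <<'E'
from cell import arm,camera,calibration
import cv2,numpy as np
s=arm.read_state();print(s)
a=camera("scene");b=camera("top")
cv2.imwrite("pics/scene0.png",a);cv2.imwrite("pics/top0.png",b)
for n in("scene","top","wrist"):
    c=calibration(n);print(n,np.round(c["K"],1).tolist(),c["k1"],np.round(c["T"],3).tolist())
E
```

```text
pics
{'time': 0.0, 'joints': array([-75.71638987,  24.44990004,   4.23159974,  92.05207866,
        -1.95369114,  63.64334211,  -3.84338131]), 'joint_velocities': array([-0.00504117,  0.14917049,  0.05157083, -0.01573476,  0.0336347 ,
        0.02407054, -0.03512629]), 'tau': array([ 1.27547715e-03, -9.49843597e+01,  3.76143560e+00, -4.63547945e+01,
        1.91483041e-02,  1.01107755e-02, -1.24135011e-05]), 'tool_pos': array([0.26198099, 0.62164585, 0.23060908]), 'orientation': array([-1.79927060e+02,  5.60551561e-03,  1.57149827e+02]), 'contact_force': array([ 0.00445176, -0.39653833,  0.35992756]), 'ft_torque': array([-0.0222368 , -0.02798395,  0.02224584]), 'grip_force': 0.0, 'gripper_width': 0.08525366612738362}
scene [[495.3, 0.0, 252.6], [0.0, 495.3, 190.2], [0.0, 0.0, 1.0]] -0.14679015577070303 [[-0.516, 0.706, -0.486, 1.124], [0.857, 0.415, -0.306, 0.257], [-0.014, -0.574, -0.819, 0.919], [0.0, 0.0, 0.0, 1.0]]
top [[485.4, 0.0, 260.5], [0.0, 485.4, 192.5], [0.0, 0.0, 1.0]] -0.024787106733147785 [[-0.179, -0.964, 0.196, 0.47], [-0.984, 0.175, -0.038, -0.019], [0.002, -0.2, -0.98, 0.9], [0.0, 0.0, 0.0, 1.0]]
wrist [[269.8, 0.0, 253.0], [0.0, 269.8, 192.2], [0.0, 0.0, 1.0]] -0.05438367729400766 [[0.389, 0.887, 0.249, 0.199], [0.921, -0.374, -0.107, 0.648], [-0.002, 0.271, -0.963, 0.373], [0.0, 0.0, 0.0, 1.0]]
```

View pics/scene0.png

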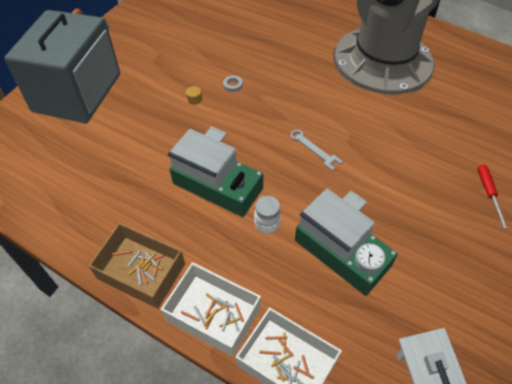

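View pics/top0.png

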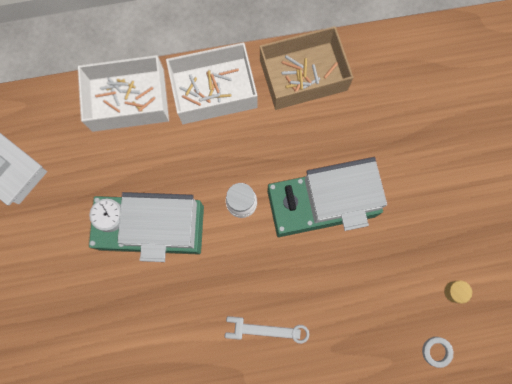

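The gauge box is at scene (345,240) and top (150,222), with its gauge at scene (370,257) and top (105,214). Its tongue is at scene (355,200) and top (153,253). I'll zoom in for the corners.

```bash
python3 - <<'E'
import cv2,numpy as np
a=cv2.imread("pics/scene0.png")[180:300,285:405];b=cv2.imread("pics/top0.png")[175:275,85:215]
A=cv2.resize(a,(400,400),interpolation=cv2.INTER_CUBIC);B=cv2.resize(b,(400,308),interpolation=cv2.INTER_CUBIC)
B=cv2.copyMakeBorder(B,0,92,0,0,cv2.BORDER_CONSTANT)
for im,o,n in((A,(285,180),120),(B,(85,175),130)):
    s=400/n
    for k in range(0,n,20):
        cv2.putText(im,str(o[0]+k),(int(k*s),10),0,.35,(0,255,255),1);cv2.putText(im,str(o[1]+k),(0,int(k*s)+4),0,.35,(0,255,255),1)
        cv2.line(im,(int(k*s),12),(int(k*s),18),(0,255,255));cv2.line(im,(25,int(k*s)),(30,int(k*s)),(0,255,255))
cv2.imwrite("pics/crop.png",np.hstack([A,B]))
E
```

```text
(no output)
```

View pics/crop.png

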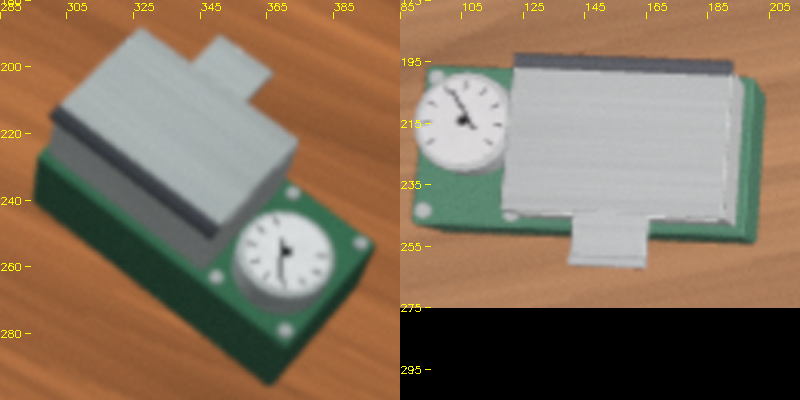

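```bash
cat > h.py <<'E'
import cv2,numpy as np,json
from cell import calibration
def ray(n,p,c=None):
    c=c or calibration(n);T=np.array(c["T"])
    u=cv2.undistortPoints(np.array([[p]],float),np.array(c["K"]),np.array([c["k1"],0,0,0.]))[0,0]
    d=T[:3,:3]@[u[0],u[1],1];return T[:3,3],d/np.linalg.norm(d)
def plane(n,p,z,c=None):
    o,d=ray(n,p,c);return o+d*(z-o[2])/d[2]
def tri(*rs):
    A=sum(np.eye(3)-np.outer(d,d) for o,d in rs);b=sum((np.eye(3)-np.outer(d,d))@o for o,d in rs)
    x=np.linalg.solve(A,b);return x,max(np.linalg.norm((np.eye(3)-np.outer(d,d))@(x-o)) for o,d in rs)
E
python3 - <<'E'
from h import *
np.set_printoptions(precision=4,suppress=True)
P={"tip+":((366.6,201.6),(140.2,258.9),(-78,20,111)),"tip-":((351,190.8),(165,260.6),(-78,-20,111)),"fr+":((374.4,222.6),(118.1,243.2),(-50,59,111)),"fr-":((327.6,188.4),(191.8,247),(-50,-59,111)),"g":((370.8,255.6),(105.2,214),(0,92,84))}
W=[];L=[]
for k,(s,t,l) in P.items():
    x,e=tri(ray("scene",s),ray("top",t));print(k,x,e,plane("scene",s,l[2]/1e3),plane("top",t,l[2]/1e3))
    W.append((plane("scene",s,l[2]/1e3)+plane("top",t,l[2]/1e3))[:2]/2);L.append(np.array(l[:2])/1e3)
W=np.array(W);L=np.array(L);w=W-W.mean(0);l=L-L.mean(0)
th=np.arctan2((l[:,0]*w[:,1]-l[:,1]*w[:,0]).sum(),(l*w).sum());R=np.array([[np.cos(th),-np.sin(th)],[np.sin(th),np.cos(th)]])
o=W.mean(0)-R@L.mean(0);print(np.degrees(th),o);print(W-(L@R.T+o))
E
```

```text
tip+ [0.555  0.162  0.1119] 0.0006667789467368602 [0.554  0.1625 0.111 ] [0.5553 0.1616 0.111 ]
tip- [0.5453 0.1238 0.1093] 0.001027936789493866 [0.546 0.125 0.111] [0.5455 0.1225 0.111 ]
fr+ [0.5877 0.1949 0.1061] 0.0001881309776814697 [0.591  0.1951 0.111 ] [0.5869 0.1937 0.111 ]
fr- [0.5598 0.0789 0.1032] 0.0014761912766630722 [0.5646 0.0819 0.111 ] [0.5595 0.0766 0.111 ]
g [0.6443 0.2165 0.0839] 0.00023192092991901382 [0.6444 0.2163 0.084 ] [0.6442 0.2167 0.084 ]
-12.49620795209436 [0.6252 0.1261]
[[ 0.0013 -0.0005]
 [ 0.0011  0.0002]
 [-0.0002 -0.0001]
 [-0.0015 -0.0001]
 [-0.0007  0.0005]]
```

```bash
cat >> h.py <<'E'
O=np.array([.6252,.1261]);TH=np.radians(-12.5)
RB=np.array([[np.cos(TH),-np.sin(TH)],[np.sin(TH),np.cos(TH)]])
def tobox(p): p=np.asarray(p);return np.r_[RB.T@(p[:2]-O),p[2]]*1e3
def world(b): b=np.asarray(b,float)/1e3;return np.r_[RB@b[:2]+O,b[2]]
def goto(target):
    "remaining tool-axis travel (fraction of 250 mm) to a box-frame target in mm"
    from cell import arm
    from scipy.spatial.transform import Rotation as Ro
    s=arm.read_state();R=Ro.from_euler('xyz',s["orientation"],degrees=True).as_matrix()
    Rt=np.c_[np.r_[-RB[:,0],0],np.r_[RB[:,1],0],[0,0,-1]]
    print("t",round(s["time"],2),"box",tobox(s["tool_pos"]).round(1),"travel",(R.T@(world(target)-s["tool_pos"])/.25).round(3),
      "dr",(Ro.from_matrix(R.T@Rt).as_rotvec(degrees=True)/8).round(2),"F",s["contact_force"].round(1),"w",round(s["gripper_width"],4))
E
python3 -c "
from h import *
goto([-72,0,160])"
```

```text
t 0.1 box [-461.9  405.2  230.7] travel [-1.825 -1.314  0.284] dr [-0.01 -0.   -1.29] F [-0.1 -0.6 -0.1] w 0.0854
```

move_arm([
  {"travel":[-0.1,-0.1,0],"dr":[0,0,-0.26]},
  {"travel":[-0.1,-0.1,0],"dr":[0,0,-0.26]},
  {"travel":[-0.1,-0.1,0],"dr":[0,0,-0.26]},
  {"travel":[-0.1,-0.1,0],"dr":[0,0,-0.26]},
  {"travel":[-0.1,-0.1,0],"dr":[0,0,-0.26]},
], gripper=-1)

```text
time: 0.72
tool_pos: [0.3407, 0.4625, 0.2311]
orientation: [-180.0, -0.0, 167.6]
contact_force: [0.2, 0.4, -0.6]
gripper_width: 0.0852
grip_force: 0.0
```

```bash
python3 -c "
from h import *
goto([-72,0,160])"
```

```text
t 0.72 box [-350.6  266.8  231.1] travel [-1.112 -1.07   0.285] dr [-0.   -0.    0.02] F [ 0.2  0.4 -0.6] w 0.0852
```

move_arm([
  {"travel":[-0.12,-0.12,0],"dr":[0,0,0]},
  {"travel":[-0.12,-0.12,0],"dr":[0,0,0]},
  {"travel":[-0.12,-0.12,0],"dr":[0,0,0]},
  {"travel":[-0.12,-0.12,0],"dr":[0,0,0]},
  {"travel":[-0.12,-0.12,0],"dr":[0,0,0]},
])

```text
time: 1.35
tool_pos: [0.455, 0.2836, 0.2312]
orientation: [-180.0, -0.0, 167.6]
contact_force: [-0.4, 0.4, -1.3]
gripper_width: 0.0856
grip_force: 0.0
```

move_arm([
  {"travel":[-0.12,-0.11,0.06],"dr":[0,0,0]},
  {"travel":[-0.12,-0.11,0.06],"dr":[0,0,0]},
  {"travel":[-0.12,-0.11,0.06],"dr":[0,0,0]},
  {"travel":[-0.06,-0.06,0.06],"dr":[0,0,0]},
  {"travel":[0,0,0],"dr":[0,0,0]},
])

```text
time: 1.98
tool_pos: [0.5359, 0.1652, 0.1701]
orientation: [-179.9, -0.1, 167.4]
contact_force: [-0.2, -0.1, 0.3]
gripper_width: 0.0853
grip_force: 0.0
```

```bash
python3 -c "
from h import *
from cell import camera
goto([-72,0,160])
c=calibration('wrist');im=camera('wrist');cv2.imwrite('pics/w1.png',im)
c['T']=np.array(c['T']).tolist();c['K']=np.array(c['K']).tolist();json.dump(c,open('w1.json','w'))
"
```

```text
t 1.98 box [-95.6  18.8 170.1] travel [-0.095 -0.075  0.04 ] dr [-0.01 -0.01 -0.01] F [-0.2 -0.1  0.3] w 0.0853
```

View pics/w1.png

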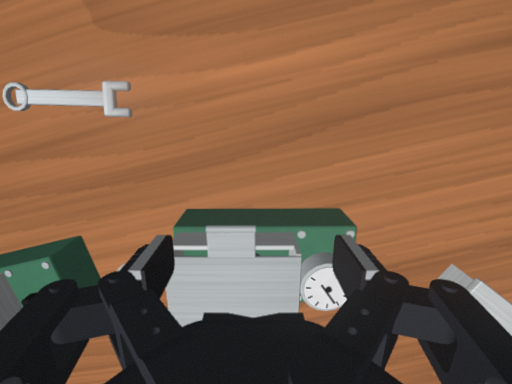

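The wrist view shows the tongue's front edge at row 227, cols 207–255. The flap's front edge is at row 256, cols 173–301, between the open fingers.

```bash
python3 -c "
from h import *
c=json.load(open('w1.json'))
for p,l in(((207,227),(-78,-20)),((255,227),(-78,20)),((301,256),(-50,59)),((173,257),(-50,-59))): print(tobox(plane('wrist',p,.111,c)).round(1),l)
# height from wrist+top rays of tongue corners
print(tri(ray('wrist',(255,227),c),ray('top',(140.2,258.9)),ray('scene',(366.6,201.6))),tri(ray('wrist',(207,227),c),ray('top',(165,260.6)),ray('scene',(351,190.8))))
"
```

```text
[-77.8 -18.8 111. ] (-78, -20)
[-77.7  20.  111. ] (-78, 20)
[-51.4  58.4 111. ] (-50, 59)
[-50.4 -49.  111. ] (-50, -59)
(array([0.55439656, 0.16219254, 0.11066875]), np.float64(0.001082353333925196)) (array([0.54550218, 0.12388389, 0.10951542]), np.float64(0.0011290276863007251))
```

move_arm([
  {"travel":[-0.05,-0.04,0],"dr":[0,0,0]},
  {"travel":[-0.045,-0.034,0],"dr":[0,0,0]},
  {"travel":[0,0,0.04],"dr":[0,0,0]},
  {"travel":[0,0,0.04],"dr":[0,0,0]},
  {"travel":[0,0,0],"dr":[0,0,0]},
])

```text
time: 2.65
tool_pos: [0.5543, 0.1441, 0.1501]
orientation: [-179.9, -0.1, 167.6]
contact_force: [-0.8, 0.3, 0.8]
gripper_width: 0.0854
grip_force: 0.0
```

```bash
python3 -c "
from h import *
goto([-72,0.5,92])"
```

```text
t 2.65 box [-73.1   2.2 150.1] travel [-0.005 -0.007  0.232] dr [-0.01 -0.01  0.01] F [-0.8  0.3  0.8] w 0.0854
```

move_arm([
  {"travel":[-0.005,-0.006,0.06],"dr":[0,0,0]},
  {"travel":[0,0,0.06],"dr":[0,0,0]},
  {"travel":[0,0,0.06],"dr":[0,0,0]},
  {"travel":[0,0,0.05],"dr":[0,0,0]},
  {"travel":[0,0,0],"dr":[0,0,0]},
])

```text
time: 3.28
tool_pos: [0.5555, 0.1419, 0.0926]
orientation: [-179.9, -0.1, 167.5]
contact_force: [-0.6, 1.0, 1.5]
gripper_width: 0.0855
grip_force: 0.0
```

move_arm([
  {"travel":[0,0,0],"dr":[0,0,0]},
  {"travel":[0,0,0],"dr":[0,0,0]},
  {"travel":[0,0,0],"dr":[0,0,0]},
  {"travel":[0,0,0],"dr":[0,0,0]},
  {"travel":[0,0,0],"dr":[0,0,0]},
], gripper=1, grip_force=25)

```text
time: 3.9
tool_pos: [0.5562, 0.1416, 0.0944]
orientation: [-180.0, 0.0, 167.5]
contact_force: [-1.2, -2.7, 7.9]
gripper_width: 0.0391
grip_force: 24.3
```

```bash
python3 -c "
from h import *
goto([-72,0.5,92])"
```

```text
t 3.9 box [-70.7   0.2  94.4] travel [0.005 0.001 0.01 ] dr [-0.  0.  0.] F [-1.2 -2.7  7.9] w 0.0391
```

move_arm([
  {"travel":[-0.005,0,-0.065],"dr":[0,0,0]},
  {"travel":[-0.0155,0,-0.063],"dr":[0,0,0]},
  {"travel":[-0.025,0,-0.06],"dr":[0,0,0]},
  {"travel":[0,0,0],"dr":[0,0,0]},
  {"travel":[0,0,0],"dr":[0,0,0]},
])

```text
time: 4.53
tool_pos: [0.5673, 0.1393, 0.1417]
orientation: [-180.0, 0.0, 167.5]
contact_force: [-1.0, -5.5, -1.2]
gripper_width: 0.0387
grip_force: 26.7
```

```bash
python3 -c "
from h import *
from cell import camera
goto([-72,0.5,92])
im=camera('scene');cv2.imwrite('pics/s2.png',cv2.resize(im[100:300,200:460],None,fx=2,fy=2))
"
```

```text
t 4.53 box [-59.3   0.3 141.7] travel [0.051 0.001 0.199] dr [-0.  0.  0.] F [-1.  -5.5 -1.2] w 0.0387
```

View pics/s2.png

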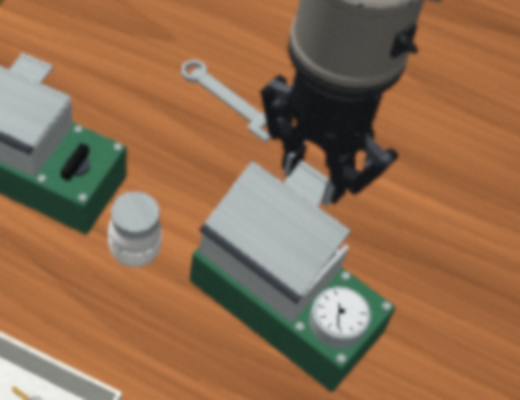

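The flap is held by its tongue at crop (315,180), the front is lifted about 25°, and a gap shows at (340,260). I'll continue along the arc.

move_arm([
  {"travel":[-0.0345,0,-0.055],"dr":[0,0,0]},
  {"travel":[-0.043,0,-0.0485],"dr":[0,0,0]},
  {"travel":[-0.05,0,-0.041],"dr":[0,0,0]},
  {"travel":[-0.056,0,-0.0325],"dr":[0,0,0]},
  {"travel":[0,0,0],"dr":[0,0,0]},
])

```text
time: 5.2
tool_pos: [0.6134, 0.1291, 0.1865]
orientation: [180.0, 0.1, 167.5]
contact_force: [-4.4, -5.1, 2.2]
gripper_width: 0.039
grip_force: 27.9
```

move_arm([
  {"travel":[-0.0605,0,-0.023],"dr":[0,0,0]},
  {"travel":[-0.0635,0,-0.013],"dr":[0,0,0]},
  {"travel":[-0.0645,0,-0.003],"dr":[0,0,0]},
  {"travel":[0,0,0],"dr":[0,0,0]},
  {"travel":[0,0,0],"dr":[0,0,0]},
])

```text
time: 5.82
tool_pos: [0.6583, 0.1193, 0.1958]
orientation: [180.0, 0.1, 167.5]
contact_force: [-1.5, -6.2, 3.2]
gripper_width: 0.0388
grip_force: 28.0
```

```bash
python3 -c "
from h import *
from cell import camera
goto([30,0.5,195])
im=camera('scene');cv2.imwrite('pics/s3.png',cv2.resize(im[100:300,200:460],None,fx=2,fy=2))
"
```

```text
t 5.83 box [ 33.8   0.5 195.8] travel [0.015 0.    0.003] dr [0.   0.01 0.  ] F [-1.5 -6.2  3.2] w 0.0388
```

View pics/s3.png

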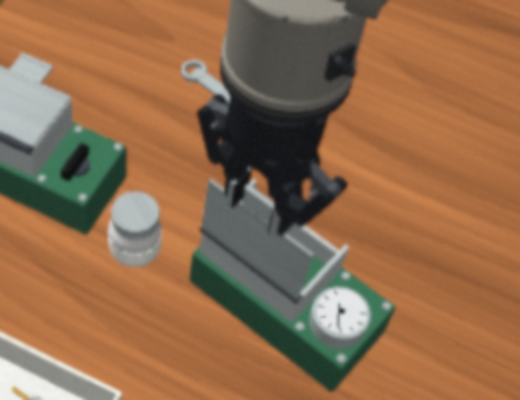

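move_arm([
  {"travel":[0,0,0],"dr":[0,0,0]},
  {"travel":[0,0,0],"dr":[0,0,0]},
  {"travel":[0,0,0],"dr":[0,0,0]},
  {"travel":[0,0,0],"dr":[0,0,0]},
  {"travel":[0,0,0],"dr":[0,0,0]},
], gripper=-1)

```text
time: 6.5
tool_pos: [0.658, 0.1197, 0.1948]
orientation: [180.0, -0.0, 167.5]
contact_force: [-0.7, -0.2, -0.3]
gripper_width: 0.0855
grip_force: 0.0
```

move_arm([
  {"travel":[0,0,-0.08],"dr":[0,0,0]},
  {"travel":[0,0,-0.08],"dr":[0,0,0]},
  {"travel":[0.08,0,0],"dr":[0,0,0]},
  {"travel":[0.08,-0.06,0],"dr":[0,0,0]},
  {"travel":[0.07,-0.06,0],"dr":[0,0,0]},
])

```text
time: 7.12
tool_pos: [0.5951, 0.1027, 0.2365]
orientation: [179.9, 0.1, 167.6]
contact_force: [0.7, -0.7, -0.1]
gripper_width: 0.0854
grip_force: 0.0
```

move_arm([
  {"travel":[0,0,0],"dr":[0,0,0]},
  {"travel":[0,0,0],"dr":[0,0,0]},
  {"travel":[0,0,0],"dr":[0,0,0]},
  {"travel":[0,0,0],"dr":[0,0,0]},
  {"travel":[0,0,0],"dr":[0,0,0]},
], gripper=1)

```text
time: 7.75
tool_pos: [0.5955, 0.1028, 0.2346]
orientation: [-180.0, -0.0, 167.6]
contact_force: [0.7, 0.4, -0.5]
gripper_width: -0.0
grip_force: 0.0
```

```bash
python3 -c "
from h import *
from cell import camera
goto([-22,-30,84])
im=camera('scene')[130:300,250:420];T=camera('top')[150:300,70:240]
cv2.imwrite('pics/s4.png',np.hstack([cv2.resize(im,(400,400)),cv2.resize(T,(400,400))]))
"
```

```text
t 7.75 box [-24.  -29.1 234.6] travel [-0.008 -0.003  0.603] dr [-0.   -0.    0.01] F [ 0.7  0.4 -0.5] w -0.0
```

View pics/s4.png

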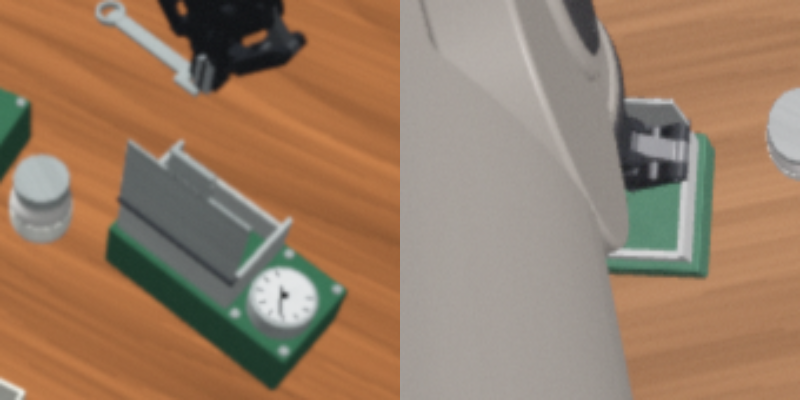

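The flap stands upright by itself at crop (180,210), and the shut fingertips are above the front at (205,80). I'll lower them into the well beside the lever.

move_arm([
  {"travel":[-0.008,-0.002,0.12],"dr":[0,0,0]},
  {"travel":[0,0,0.12],"dr":[0,0,0]},
  {"travel":[0,0,0.12],"dr":[0,0,0]},
  {"travel":[0,0,0.1],"dr":[0,0,0]},
  {"travel":[0,0,0],"dr":[0,0,0]},
])

```text
time: 8.48
tool_pos: [0.5962, 0.1015, 0.1183]
orientation: [-179.9, -0.2, 167.5]
contact_force: [-0.2, -1.2, 0.6]
gripper_width: -0.0
grip_force: 0.0
```

```bash
python3 -c "
from h import *
from cell import camera
goto([-22,-30,84])
cv2.imwrite('pics/w5.png',camera('wrist'))
"
```

```text
t 8.47 box [-23.  -30.3 118.3] travel [-0.004  0.001  0.137] dr [-0.01 -0.02  0.01] F [-0.2 -1.2  0.6] w -0.0
```

View pics/w5.png

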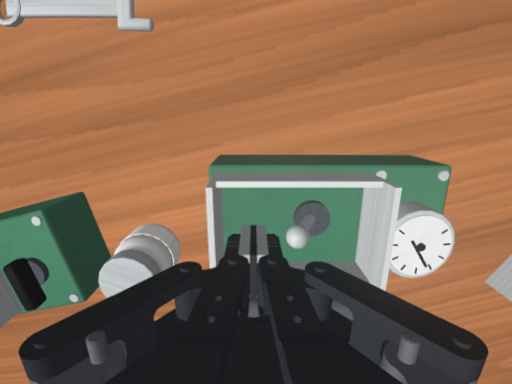

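The wrist view shows the ball at (297,237), right of the shut fingertips at (253,240). The well is clear below them, so I'll descend and push toward the gauge.

move_arm([
  {"travel":[-0.004,0,0.045],"dr":[0,0,0]},
  {"travel":[0,0,0.045],"dr":[0,0,0]},
  {"travel":[0,0,0.043],"dr":[0,0,0]},
  {"travel":[0,0,0],"dr":[0,0,0]},
  {"travel":[0,0,0],"dr":[0,0,0]},
])

```text
time: 9.15
tool_pos: [0.5983, 0.1016, 0.0867]
orientation: [-180.0, 0.0, 167.5]
contact_force: [0.0, -0.4, -0.5]
gripper_width: 0.0002
grip_force: 0.0
```

move_arm([
  {"travel":[0,0.03,0],"dr":[0,0,0]},
  {"travel":[0,0.03,0],"dr":[0,0,0]},
  {"travel":[0,0.03,0],"dr":[0,0,0]},
  {"travel":[0,0.03,0],"dr":[0,0,0]},
  {"travel":[0,0,0],"dr":[0,0,0]},
])

```text
time: 9.78
tool_pos: [0.6047, 0.1321, 0.0864]
orientation: [180.0, -0.0, 167.6]
contact_force: [0.5, -0.0, 0.1]
gripper_width: 0.0
grip_force: 0.0
```

```bash
python3 -c "
from h import *
goto([-22,10,84])
"
```

```text
t 9.78 box [-21.3   1.4  86.4] travel [0.003 0.034 0.01 ] dr [ 0.   -0.    0.01] F [ 0.5 -0.   0.1] w 0.0
```

move_arm([
  {"travel":[0,0.01,0],"dr":[0,0,0]},
  {"travel":[0,0.01,0],"dr":[0,0,0]},
  {"travel":[0,0.01,0],"dr":[0,0,0]},
  {"travel":[0,0,0],"dr":[0,0,0]},
  {"travel":[0,0,0],"dr":[0,0,0]},
])

```text
time: 10.4
tool_pos: [0.6063, 0.1383, 0.0866]
orientation: [180.0, 0.0, 167.5]
contact_force: [-0.4, -0.0, -0.7]
gripper_width: -0.0
grip_force: 0.1
```

```bash
python3 -c "
from h import *
from cell import camera
goto([-22,10,84])
cv2.imwrite('pics/w6.png',camera('wrist')[100:340,150:470])
"
```

```text
t 10.4 box [-21.1   7.8  86.6] travel [0.004 0.009 0.01 ] dr [0.   0.   0.01] F [-0.4 -0.  -0.7] w -0.0
```

View pics/w6.png

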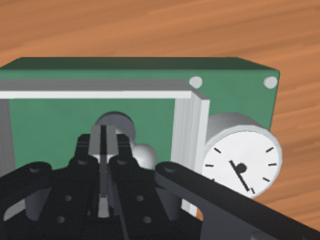

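The ball, at crop (145,157), is moving over ahead of the fingertips. I'll go on to the stop, watching the force.

move_arm([
  {"travel":[0,0.01,0],"dr":[0,0,0]},
  {"travel":[0,0.01,0],"dr":[0,0,0]},
  {"travel":[0,0.01,0],"dr":[0,0,0]},
  {"travel":[0,0,0],"dr":[0,0,0]},
  {"travel":[0,0,0],"dr":[0,0,0]},
])

```text
time: 11.08
tool_pos: [0.6075, 0.1438, 0.0863]
orientation: [-179.9, -0.0, 167.5]
contact_force: [-2.3, -9.5, 0.3]
gripper_width: -0.0
grip_force: 4.7
```

```bash
python3 -c "
from h import *
goto([-22,15,84])
"
```

```text
t 11.07 box [-21.1  13.5  86.3] travel [0.003 0.006 0.009] dr [-0.02 -0.01 -0.  ] F [-2.3 -9.5  0.3] w -0.0
```

move_arm([
  {"travel":[0,-0.03,0],"dr":[0,0,0]},
  {"travel":[0,-0.03,-0.02],"dr":[0,0,0]},
  {"travel":[0,0,-0.1],"dr":[0,0,0]},
  {"travel":[0,0,-0.1],"dr":[0,0,0]},
  {"travel":[0,0,0],"dr":[0,0,0]},
])

```text
time: 11.7
tool_pos: [0.6059, 0.1311, 0.1439]
orientation: [179.9, 0.2, 167.5]
contact_force: [-0.9, 0.6, 0.8]
gripper_width: -0.0004
grip_force: 0.0
```

```bash
python3 -c "
from h import *
from cell import camera
goto([-22,0,250])
c=calibration('wrist');im=camera('wrist');cv2.imwrite('pics/w7.png',im[100:340,150:470])
T=np.array(c['T']);K=np.array(c['K'])
for b in((-14,-3,95),(-14,33,95)):
    q=np.linalg.inv(T)@np.r_[world(b),1];print(b,cv2.projectPoints(q[None,:3],np.zeros(3),np.zeros(3),K,np.array([c['k1'],0,0,0.]))[0].ravel()-[150,100])
"
```

```text
t 11.7 box [-20.    0.7 143.9] travel [ 0.007 -0.002 -0.424] dr [0.02 0.02 0.01] F [-0.9  0.6  0.8] w -0.0004
(-14, -3, 95) [ 98.43653101 117.46271199]
(-14, 33, 95) [145.84201507 117.40135097]
```

View pics/w7.png

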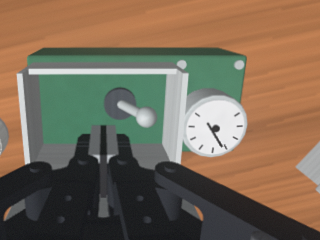

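The ball is at (145,117), and I predicted (145.8,117.4) for full throw, so the lever is fully over. Next I'll go over the top and behind the flap.

move_arm([
  {"travel":[0,0,-0.12],"dr":[0,0,0]},
  {"travel":[0,0,-0.12],"dr":[0,0,0]},
  {"travel":[0,0,-0.12],"dr":[0,0,0]},
  {"travel":[0,0,-0.06],"dr":[0,0,0]},
  {"travel":[0,0,0],"dr":[0,0,0]},
])

```text
time: 12.38
tool_pos: [0.6048, 0.131, 0.2466]
orientation: [180.0, 0.0, 167.6]
contact_force: [-0.1, -0.5, 0.1]
gripper_width: -0.0001
grip_force: 0.0
```

move_arm([
  {"travel":[-0.09,0,0],"dr":[0,0,0]},
  {"travel":[-0.09,0,0],"dr":[0,0,0]},
  {"travel":[-0.09,0,0],"dr":[0,0,0]},
  {"travel":[-0.09,0,0],"dr":[0,0,0]},
  {"travel":[0,0,0],"dr":[0,0,0]},
])

```text
time: 13.0
tool_pos: [0.6929, 0.1107, 0.2441]
orientation: [-179.9, -0.1, 167.5]
contact_force: [0.1, -0.1, 0.2]
gripper_width: -0.0001
grip_force: 0.0
```

```bash
python3 -c "
from h import *
goto([70,0,195])
"
```

```text
t 13.0 box [ 69.4  -0.4 244.1] travel [-0.003  0.002  0.196] dr [-0.01 -0.01 -0.  ] F [ 0.1 -0.1  0.2] w -0.0001
```

move_arm([
  {"travel":[0,0,0.1],"dr":[0,0,0]},
  {"travel":[0,0,0.096],"dr":[0,0,0]},
  {"travel":[0,0,0],"dr":[0,0,0]},
  {"travel":[0.04,0,0],"dr":[0,0,0]},
  {"travel":[0.04,0,0],"dr":[0,0,0]},
])

```text
time: 13.62
tool_pos: [0.6725, 0.1161, 0.1985]
orientation: [180.0, 0.0, 167.5]
contact_force: [-0.9, 1.2, -0.6]
gripper_width: 0.0001
grip_force: 0.0
```

move_arm([
  {"travel":[0.04,0,0],"dr":[0,0,0]},
  {"travel":[0.04,0,0],"dr":[0,0,0]},
  {"travel":[0.04,0,0],"dr":[0,0,0]},
  {"travel":[0.04,0,0],"dr":[0,0,0]},
  {"travel":[0.04,0,0],"dr":[0,0,0]},
])

```text
time: 14.25
tool_pos: [0.6235, 0.1267, 0.1975]
orientation: [-180.0, -0.0, 167.5]
contact_force: [-0.1, -0.3, 0.8]
gripper_width: -0.0003
grip_force: 0.0
```

move_arm([
  {"travel":[0.04,0,0],"dr":[0,0,0]},
  {"travel":[0.04,0,0],"dr":[0,0,0]},
  {"travel":[0,0,0],"dr":[0,0,0]},
  {"travel":[0,0,0],"dr":[0,0,0]},
  {"travel":[0,0,0],"dr":[0,0,0]},
])

```text
time: 14.88
tool_pos: [0.605, 0.1308, 0.1975]
orientation: [-180.0, 0.0, 167.5]
contact_force: [-0.0, -0.2, 0.1]
gripper_width: 0.0001
grip_force: 0.0
```

```bash
python3 - <<'E'
from h import *
from cell import camera
goto([0,0,195])
im=camera('scene');cv2.imwrite('pics/s8.png',im)
# compare flap region with the initial (shut) picture
a=cv2.imread('pics/scene0.png');d=cv2.absdiff(a,im).max(2)
for n,(x,y) in dict(gflap_front_plus=(368,222),gflap_mid=(335,215),gflap_back=(318,222),gbox_side=(320,255),dflap=(205,155),dtongue=(216,134)).items():
    print(n,im[y-2:y+3,x-2:x+3].mean((0,1)).round(),a[y-2:y+3,x-2:x+3].mean((0,1)).round(),d[y-2:y+3,x-2:x+3].mean())
E
```

```text
t 14.88 box [-20.7   0.2 197.5] travel [-0.083 -0.001  0.01 ] dr [-0.  0.  0.] F [-0.  -0.2  0.1] w 0.0001
gflap_front_plus [180. 180. 172.] [171. 171. 163.] 9.76
gflap_mid [187. 187. 179.] [176. 177. 169.] 10.44
gflap_back [147. 146. 139.] [139. 138. 131.] 8.4
gbox_side [43. 57. 31.] [40. 53. 28.] 4.2
dflap [188. 188. 179.] [178. 178. 170.] 10.44
dtongue [191. 191. 182.] [181. 181. 173.] 10.32
```

move_arm([
  {"travel":[0,0,-0.1],"dr":[0,0,0]},
  {"travel":[0.05,0,-0.1],"dr":[0,0,0]},
  {"travel":[0.1,0,-0.1],"dr":[0,0,0]},
  {"travel":[0.1,0,-0.05],"dr":[0,0,0]},
  {"travel":[0.1,0,0],"dr":[0,0,0]},
])

```text
time: 15.55
tool_pos: [0.5191, 0.1499, 0.2861]
orientation: [179.9, 0.1, 167.5]
contact_force: [-0.2, -0.0, -0.9]
gripper_width: -0.0005
grip_force: 0.0
```

move_arm([
  {"travel":[0,0,0],"dr":[0,0,0]},
  {"travel":[0,0,0],"dr":[0,0,0]},
  {"travel":[0,0,0],"dr":[0,0,0]},
  {"travel":[0,0,0],"dr":[0,0,0]},
  {"travel":[0,0,0],"dr":[0,0,0]},
])

```text
time: 16.18
tool_pos: [0.5194, 0.1496, 0.2849]
orientation: [-180.0, -0.0, 167.5]
contact_force: [-0.3, -0.2, 0.3]
gripper_width: 0.0002
grip_force: 0.0
```

```bash
python3 - <<'E'
from h import *
from cell import camera
goto([-78,0,300])
im=camera('scene');a=cv2.imread('pics/scene0.png')
g=np.median(im[60:300,150:450].astype(float)/np.maximum(a[60:300,150:450],1));d=np.abs(im/g-a.astype(float)).max(2)
for n,(x0,y0,x1,y1) in dict(gauge=(295,180,400,290),gflapedge=(325,185,378,226),dial=(165,125,265,215)).items():
    p=d[y0:y1,x0:x1];ys,xs=np.where(p>25);print(n,round(g,3),p.mean().round(1),len(xs),(xs.min()+x0,xs.max()+x0,ys.min()+y0,ys.max()+y0) if len(xs) else "")
E
```

```text
t 16.18 box [-1.084e+02  1.000e-01  2.849e+02] travel [-0.121 -0.    -0.061] dr [-0. -0.  0.] F [-0.3 -0.2  0.3] w 0.0002
gauge 1.044 1.7 0 
gflapedge 1.044 1.6 0 
dial 1.044 1.7 0
```

Both boxes match their shut starting look to within pixel noise, and the robot is clear. I'll hand the job in.

```bash
python3 -c "
from cell import order
print(order.close_job())"
```

```text
the job is handed in; nothing more can be done
None
```

The welder is armed: I lifted the gauge box's flap until it stood up by itself, pushed the toggle fully over to the gauge's side, and tipped the flap so it dropped shut. The dial box's flap stayed shut, and I handed the job in at about 16 s.

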